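Rack a freshly lacquered harmonica comb with a spatula

TASK

The orange harmonica comb on the finishing turntable is freshly lacquered, so neither the gripper nor the arm may touch it. Turn the turntable a quarter turn anticlockwise by its red peg until it clicks into its notch and the channel under the comb points at you; then slide the spatula into the channel under the comb, lift the comb off and lay it flat and square across both rails of the drying rack, between the pins of the empty front place. Finally draw the spatula out and set it down flat on its blade on the bench, leaving the turntable in that notch and everything else on the bench where it is.

Things in the scene. Friction and masses are not known exactly. Their poses are not given: they have to be found in the camera images.
- turntable_base: Fixed green round foot of the finishing turntable, 184 mm across. Origin on the bench at the turning axis; z up. Its +x axis points away from the robot, give or take 0.4 rad. The whole turntable stands left or right of the bench's middle.
- turntable (a joint): Angle of the aluminium disc in its foot, rad, positive anticlockwise from above; 0 at the start. A sprung index holds it at 0 and +1.571 (stops at -0.12 and 1.69); between these it pushes towards the nearer one with up to 0.3 Nm; drag 0.25 Nm per rad/s. At 0 the channel under the comb runs along the foot's y axis and the comb along its x; at +1.571 the channel runs along the foot's x.
- turntable_peg (a point): Middle of the upright red peg on the disc: 14 mm across, 40 mm high, from the disc's top face (44 mm above the bench) to 84 mm, 106 mm from the turning axis. At joint 0 it stands at x -75, y +75 mm of the foot's frame (near side, to the left); at +1.571 at x -75, y -75 mm (near side, to the right).
- turntable_top (a point): Centre of the disc's top face, 44 mm above the bench, turning with it. Disc 240 mm across, 10 mm thick. Two black strips stand on it along this frame's y, centred at x = +-52 mm: 8 mm wide, 92 mm long, 14 mm high (tops 58 mm above the bench). The channel between them runs along y, 96 mm wide, open at both ends.
- comb: Freshly lacquered orange comb, a flat bar 150 mm long (its x axis), 44 mm wide (y) and 12 mm thick (z), about 60 g. Origin at the centre of its underside. It lies loose across both strips of the turntable, within about 6 mm and 0.06 rad of centred, and bridges the channel 14 mm above the disc.
- spatula: Loose cranked spatula, 190 g, standing by itself on its blade mid-bench. Origin: centre of the blade's underside; x to the tip, z up. Steel blade x -40 to +40 mm, 64 mm wide, 3 mm thick. A crank 24 mm wide slopes back and up from the blade's rear edge to x -65, z 50 mm; wooden handle x -65 to -165 mm, 22 mm wide, 20 mm tall, its middle 50 mm above the blade's underside, level.
- spatula_grip (a point): Place to grip the handle from above with the fingers closing across it: 95 mm behind the spatula's origin, 50 mm above the blade's underside, at the middle of the 22 x 20 mm handle. Axes as the spatula's.
- rack: Fixed drying rack on the other side: board 200 (x) by 150 (y) by 12 mm, two rails along x, 184 mm long, 12 mm wide, centred at y = +-52 mm, tops 45 mm above the bench, 92 mm clear between. Origin: centre of the board's underside; +x points away from the robot within 0.35 rad. Brass pins, 5 mm across, 10 mm high, on both rails at x = -80, 0, +80 mm part front and back places.
- rack_front (a point): Middle of the empty front place, level with the rail tops, 45 mm above the bench, 40 mm in front of the rack's origin. Axes as the rack's; the comb is to lie along its y axis.
- drying_comb: Dark brown wooden comb of the same size (150 x 44 x 12 mm) already drying across the rails in the back place, 40 mm behind the rack's origin. Loose; leave it. Origin at the centre of its underside, x along its length.
- cover_plate: Bystander: loose dull silver cover plate, 150 x 50 x 10 mm, lying on the bench at the back. Origin at the centre of its underside.
- feeler_gauge: Bystander: loose feeler gauge in a brass sheath, about 150 x 16 x 10 mm, lying near the robot on the left. Origin under the middle of the sheath.
- reed_lifter: Bystander: loose rubber-tipped reed lifter, 160 x 12 x 10 mm, lying near the robot on the right. Origin on its underside.
- lacquer_jar: Bystander: amber lacquer jar with a black lid, 68 mm across and 95 mm high, at the back, left of the middle. Origin at the centre of its underside.
- glue_brush: Bystander: loose flat dusting brush with a wooden handle, about 200 mm long, lying at the back on the left. Origin on its underside.
- solvent_bottle: Bystander: white solvent bottle with a red cap, 60 mm across and 185 mm high, standing between turntable and rack, just behind the spatula. Origin at the centre of its underside.

How it is judged:
By the outcome, as a careful person would: the job done as asked, in the order asked, and still so for the second after the job is handed in, with the robot touching nothing.
It also fails if it takes over 72 s, if anything falls off the work surface, if the arm or the gripper's body presses on something with over 40 N, if the wrist force passes 120 N, or if a joint passes its speed limit or range.

ROBOT

A 6-joint arm with a two-finger parallel gripper is mounted at the origin on the work surface. World frame = base frame: x ahead of the robot, y to its left, z up, the work surface at z = 0. Lengths are in m, angles in rad, forces in N, time in s.
With the tool pointing down it reaches from about 0.35 to 0.8 m from the base axis. Payload 7.3 kg.
Tool frame: the origin (TCP) lies midway between the tips of the shut fingers; the grasp point (between the pads) lies 19 mm behind it; z points along the fingers, y is the line along which they close (so a half turn about z gives the same grasp; the last joint's range is limited). The gripper opens to 85 mm and grips with 20 to 120 N. Pads are 22 mm wide; open, the fingers measure 114 mm over their backs; the gripper's body (76 mm by 85 mm) begins 54 mm behind the grasp point. The pads swing forward as they close: fully open they stand 13 mm farther back than shut.
Start: joints at [1.102, 0.342, 1.524, -0, 1.275, -0.146], TCP at [0.167, 0.498, 0.231] pointing down, gripper open.
Joint ranges: [-2.53, 2.53], [-0.77, 2.02], [0.04, 2.7], [-1, 4.14], [0.28, 2.66], [-3.11, 3.11]. Speed limits (rad/s): [2.57, 2.57, 3.14, 3.14, 3.14, 3.14].

INTERFACE

Orientations are given as a unit quaternion [x, y, z, w].
In Python, from rig import r, imaging, job gives the robot as it stands (r), with the cameras (imaging) and the job (job).
- The arm moves only by the tool steer_hand, called after "Call:" as a command line: name --argument value ..., lists and objects as JSON in quotes. Schema: {"type":"object","properties":{"segments":{"type":"array","items":{"type":"object","properties":{"tx":{"type":"number"},"ty":{"type":"number"},"tz":{"type":"number"},"twist":{"type":"number"},"jaw":{"type":"number"}},"additionalProperties":false,"required":["jaw"]},"minItems":1,"maxItems":12},"only":{"type":"string"},"quiet":{"type":"boolean"},"lines":{"type":"string"}},"required":["segments"],"additionalProperties":false}. segments is a list of rows, 1 to 12 of them, each an object with the fields tx, ty, tz (the shift in m), twist (a turn about the tool's z in rad), jaw (the finger opening in m); a field left out counts as zero (the opening has to be given); each row shifts and turns the commanded pose from where the row before left it, along the tool's axes as they then stand; what a row does not reach is not made up. A row lasts 1/8 s, in which the tool goes at most 0.0625 m and 0.188 rad, less where a joint would pass 70% of its speed; a pose out of reach is approached as far as the arm can. The fingers move at their own pace and stop on an object; the grip force is fixed at half the most. Time passes only in rows, so rows that do not move let the fingers close. The tool returns the time, the measured TCP pose, the force, the opening and the grip force at its end. only (a regular expression) keeps the lines of the reply that match it, lines (a string "A,B") keeps lines A to B, and quiet returns only ok. Input that does not fit is refused with a message, and nothing moves.
- r.observe(): the state, without advancing time (a new reading comes with each control period).
- imaging.read_camera(name): name is "side" or "top" or "wrist"; returns the picture (480x640x3 uint8, red, green, blue); there is no depth.
- imaging.camera_model(name): a dict with "camera_matrix" (3x3 intrinsics, pixels), "R" (3x3) and "t" (3): a world point X has camera coordinates R X + t; the wrist camera has in their place "tool_from_camera" (4x4, takes a point from camera to tool coordinates, whose origin is the TCP and whose axes are the flange's). Camera axes: x right, y down, z forward; pixel columns grow to the right and rows downward; lengths in m; the calibration is good to about 2 mm. The wrist camera is an equidistant fisheye: a pixel r from the principal point sees the ray r / f radians off the axis. A picture is of the moment at which its call begins: read the wrist's pose just before it. camera_model takes no time and is no camera call.
- job.finish_job(): hands the job in; it is judged then, once.
The state is a dict: "time": time; "q": joint angles; "qvel": joint speeds; "effort": joint torques, N m; "position": TCP position; "eef_rot": TCP orientation; "contact_force": force on the tool from outside, world axes, zero at the start; "moment": the same for the moment, N m; "grip_width": finger opening in m; "grip_force": force on a finger pad.
Only numpy, scipy, OpenCV 4.12 (cv2) and the standard library are available. Lean on these libraries where they do the work, as an engineer would, in place of code of your own. Each camera call takes 0.05 s, during which the arm holds its last target. There are 200 camera calls.

## Working session

There is one attempt and no reset: what is moved stays moved. The work goes in short steps, Python scripts to look and compute and a tool call to move; the robot and the scene stay as the last step left them, time stands still between calls to the robot, and variables do not carry over. Pictures are saved under pics/ and viewed, at most 10 in all, crops included, and the job is handed in when it is done.

```bash
ls; mkdir -p pics; python3 - <<'E'
from rig import r, imaging, job
import cv2,json
s=r.observe();print(s)
for n in("top","side"):
    m=imaging.camera_model(n);print(n,m)
    cv2.imwrite(f"pics/{n}0.png",imaging.read_camera(n)[:,:,::-1])
print(imaging.camera_model("wrist"))
E
```

```text
pics
rig.py
{'time': 0.0, 'q': array([ 1.10202522e+00,  3.42701817e-01,  1.52502505e+00, -2.35599232e-06,
        1.27537974e+00, -1.45971832e-01]), 'qvel': array([ 3.13890791e-04, -2.66812594e-04, -6.69420372e-06,  3.08882453e-04,
       -2.79681551e-04, -4.54775972e-06]), 'effort': array([ 4.72705069e-04, -4.33684158e+01, -2.46010476e+01, -6.72551414e-05,
        7.77843758e-03,  1.59093253e-05]), 'position': array([0.1663253 , 0.49753637, 0.230634  ]), 'eef_rot': array([ 1.60699427e-01,  9.87003101e-01, -7.21841072e-04, -2.27953126e-04]), 'contact_force': array([0.56462483, 0.23888831, 0.67592499]), 'moment': array([-0.01500194, -0.02273695, -0.01406906]), 'grip_force': 0.0, 'grip_width': 0.08538856103807668}
top {'camera_matrix': array([[434.8220455 ,   0.        , 320.36044178],
       [  0.        , 434.8220455 , 232.88430603],
       [  0.        ,   0.        ,   1.        ]]), 'R': array([[-0.01397056, -0.99907072, -0.04077407],
       [-0.98859516,  0.01991628, -0.14927478],
       [ 0.14994813,  0.03822359, -0.98795471]]), 't': array([0.03417859, 0.58555715, 0.688
[... 225 characters left out ...]
 -0.01419868],
       [-0.43050424, -0.55591893, -0.71106979],
       [ 0.41931594,  0.57445277, -0.70297806]]), 't': array([-0.45973296,  0.30322587,  0.55040326])}
{'camera_matrix': array([[371.64829954,   0.        , 319.14747425],
       [  0.        , 371.64829954, 242.29283713],
       [  0.        ,   0.        ,   1.        ]]), 'tool_from_camera': array([[-3.96171604e-04, -9.51440397e-01, -3.07832771e-01,
         8.01776120e-02],
       [ 9.99999689e-01, -1.66952973e-04, -7.70956510e-04,
        -4.92313180e-04],
       [ 6.82125571e-04, -3.07832980e-01,  9.51440167e-01,
        -1.41736132e-01],
       [ 0.00000000e+00,  0.00000000e+00,  0.00000000e+00,
         1.00000000e+00]])}
```

View pics/top0.png

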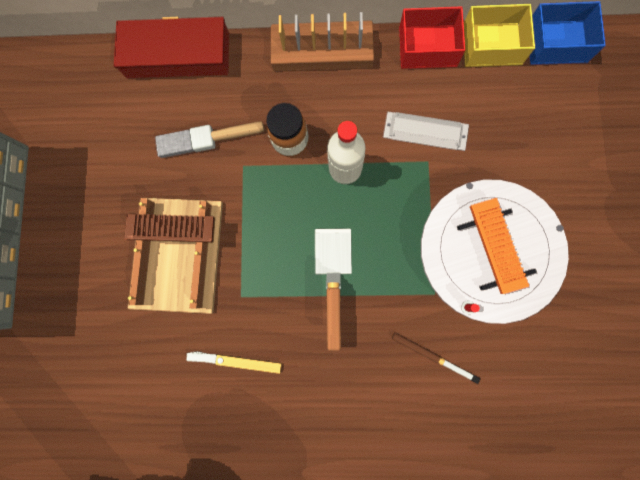

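View pics/side0.png

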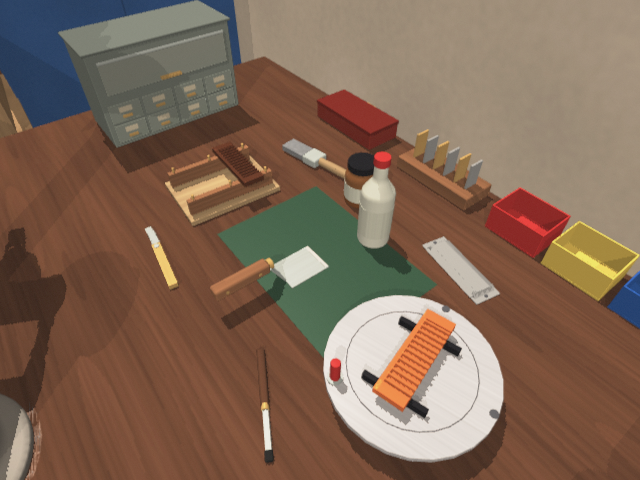

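The top view shows the turntable on the right (disc centre about (495,250), peg (472,308)). The rack is on the left at about (175,255), with its near edge at row 310. The spatula is at (333,250) with its handle towards the robot, and the bottle stands behind it at (346,150). The side view agrees.

```bash
cat > h.py <<'E'
from rig import r, imaging, job
import numpy as np,cv2
from scipy.spatial.transform import Rotation as Ro
def cast(n,px,z):
    m=imaging.camera_model(n);K,R,t=m["camera_matrix"],m["R"],m["t"];C=-R.T@t
    px=np.atleast_2d(px).astype(float)
    d=np.c_[(px-K[:2,2])/K[0,0],np.ones(len(px))]@R
    return C+d*((z-C[2])/d[:,2])[:,None]
def mask(im,lo,hi,box):
    h=cv2.inRange(cv2.cvtColor(im,cv2.COLOR_RGB2HSV),lo,hi);o=np.zeros_like(h);x0,y0,x1,y1=box
    o[y0:y1,x0:x1]=h[y0:y1,x0:x1];return o
def big(m): return max(cv2.findContours(m,cv2.RETR_EXTERNAL,cv2.CHAIN_APPROX_NONE)[0],key=cv2.contourArea)[:,0]
def rect(w):
    (cx,cy),(a,b),an=cv2.minAreaRect((w[:,:2]*1000).astype(np.float32));
    if a<b:a,b,an=b,a,an+90
    return [round(v,4) for v in(cx/1000,cy/1000,a,b,np.deg2rad((an+90)%180-90))] # centre, long, short mm, long-axis angle
E
python3 - <<'E'
from h import *
np.set_printoptions(precision=4,suppress=True)
t=cv2.imread("pics/top0.png")[:,:,::-1].copy();s=cv2.imread("pics/side0.png")[:,:,::-1].copy()
for n in("top","side"):
    m=imaging.camera_model(n);print(n,-m["R"].T@m["t"])
def hull(im,n,lo,hi,box,z):
    c=big(mask(im,lo,hi,box));return cast(n,cv2.convexHull(c)[:,0],z)
w=hull(t,"top",(0,0,140),(180,60,255),(410,170,580,330),.044)
print("disc",cv2.minEnclosingCircle((w[:,:2]*1000).astype(np.float32)))
w=hull(s,"side",(0,0,140),(180,60,255),(310,285,510,465),.044)
print("disc side",cv2.minEnclosingCircle((w[:,:2]*1000).astype(np.float32)))
print("comb",rect(hull(t,"top",(5,150,120),(18,255,255),(460,190,540,300),.07)),rect(hull(s,"side",(5,150,120),(18,255,255),(360,300,470,420),.07)))
for n,im,b in(("top",t,(455,295,485,318)),("side",s,(322,352,350,385))):
    c=big(mask(im,(0,170,80),(4,255,255),b));print("peg",c.min(0),c.max(0),cast(n,c.mean(0),.074))
print("blade",rect(hull(t,"top",(0,0,170),(180,60,255),(305,222,360,280),.003)),rect(hull(s,"side",(0,0,150),(180,60,255),(270,240,335,290),.003)))
c=big(mask(t,(3,100,60),(14,255,255),(322,285,345,355)));print("handle",c.min(0),c.max(0),rect(cast("top",c,.06)))
c=cv2.resize(t[185:325,110:235],None,fx=4,fy=4,interpolation=cv2.INTER_CUBIC);d=cv2.resize(t[170:330,410:580],None,fx=3,fy=3,interpolation=cv2.INTER_CUBIC)
cv2.imwrite("pics/rack.png",c[:,:,::-1]);cv2.imwrite("pics/tt.png",d[:,:,::-1])
E
```

```text
top [ 0.4761 -0.0038  0.7694]
side [ 0.2672 -0.4238  0.596 ]
disc ((552.9908447265625, -261.7747802734375), 120.21603393554688)
disc side ((551.892333984375, -262.8227844238281), 120.92523956298828)
comb [0.5569, -0.2609, 147.7937, 47.9249, np.float64(0.2746)] [0.5546, -0.2634, 152.9994, 45.0392, np.float64(0.2731)]
peg [465 304] [478 311] [[ 0.4594 -0.2107  0.074 ]]
peg [331 359] [340 380] [[ 0.4562 -0.2162  0.074 ]]
blade [0.5599, 0.0041, 78.7009, 63.3956, np.float64(-0.0121)] [0.5593, 0.0047, 80.9533, 64.7686, np.float64(-0.0059)]
handle [322 288] [344 354] [0.4412, 0.0052, 103.7652, 35.4835, np.float64(-0.0145)]
```

View pics/rack.png

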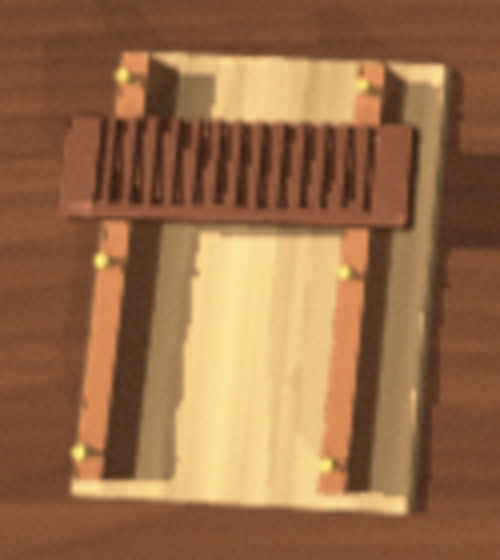

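The rack crop shows six brass pins. Left rail: (122,76), (100,260), (78,453). Right rail: (364,86), (345,271), (325,465). The front place is between the lower two pairs and is empty.

```bash
cat >> h.py <<'E'
def to(p,psi=None,src=None):
    "tool-axis shift to world TCP p; psi= heading of tool -x"
    s=r.observe();R=Ro.from_quat(s["eef_rot"]).as_matrix();c=s["position"] if src is None else np.array(src)
    a=np.arctan2(-R[1,0],-R[0,0]);print("t",round(s["time"],2),"tcp",c.round(4),"psi",round(a,4),"tilt",R[:2,2].round(4),"shift",(R.T@(np.array(p)-c)).round(4),"turn",None if psi is None else round(a-psi,4))
E
python3 - <<'E'
from h import *
np.set_printoptions(precision=4,suppress=True)
px=np.array([[122,76],[100,260],[78,453],[364,86],[345,271],[325,465]])/4+[110,185]-.375
P=cast("top",px,.054)[:,:2];print(P)
a=[P[0]-P[2],P[3]-P[5]];print("rack yaw",[np.arctan2(v[1],v[0]) for v in a],"len",[np.hypot(*v) for v in a],"centre",P.mean(0),[np.hypot(*(P[i]-P[i+3])) for i in range(3)])
# board front corners
B=cast("top",np.array([[70,494],[408,514],[447,64]])/4+[110,185]-.375,.012)[:,:2];print("board",B,np.arctan2(*(B[2]-B[1])[::-1]))
t=cv2.imread("pics/top0.png")[:,:,::-1].copy()
m=mask(t,(0,0,0),(180,255,60),(450,200,545,300))
for c in cv2.findContours(m,0,1)[0]:
    if cv2.contourArea(c)>15: print("dark",c[:,0].min(0),c[:,0].max(0),rect(cast("top",c[:,0],.058)))
s=r.observe();p=[.45,.13,.23];to(p);to([.458,-.213,.2],-.80,p)
E
```

```text
[[0.6415 0.3319]
 [0.5624 0.3374]
 [0.4821 0.3426]
 [0.6348 0.2269]
 [0.5558 0.2328]
 [0.4757 0.2388]]
rack yaw [np.float64(-0.06722316631282858), np.float64(-0.07434566187773674)] len [np.float64(0.15980721334666934), np.float64(0.15947512766742744)] centre [0.5587 0.2851] [np.float64(0.10517873285818279), np.float64(0.1048565522802318), np.float64(0.10404442808262933)]
board [[0.4647 0.3656]
 [0.4542 0.2159]
 [0.6533 0.2029]] -0.06521472941994313
dark [480 282] [495 288] [0.4931, -0.2433, 24.8381, 5.291, np.float64(-1.2901)]
dark [526 270] [535 274] [0.5146, -0.3121, 14.6489, 4.9458, np.float64(-1.2674)]
dark [458 222] [474 228] [0.5916, -0.2148, 26.8933, 5.1699, np.float64(-1.2662)]
t 0.1 tcp [0.1664 0.4976 0.2307] psi -0.3228 tilt [-0.0006 -0.0012] shift [-0.3856 -0.2586  0.001 ] turn None
t 0.1 tcp [0.45 0.13 0.23] psi -0.3228 tilt [-0.0006 -0.0012] shift [-0.1164 -0.3227  0.0304] turn 0.4772
```

View pics/tt.png

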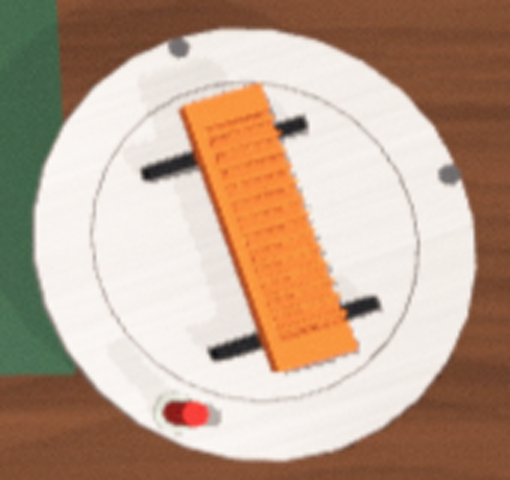

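The crop shows the peg top at crop (197,413) and its base at (172,413). The strip ends are about (145,173) to (305,124) and (213,353) to (378,303).

```bash
python3 - <<'E'
from h import *
f=lambda a,z:cast("top",np.array(a)/3+[410,170]-.33,z)[:,:2]
print(f([[197,413]],.084),f([[172,413]],.044))
for a in([[145,173],[305,124]],[[213,353],[378,303]]):
    w=f(a,.058);d=w[0]-w[1];print(w,np.hypot(*d),np.arctan2(-d[0],d[1]))
E
```

```text
[[ 0.45985836 -0.21348334]] [[ 0.45908877 -0.21236659]]
[[ 0.58867501 -0.20202051]
 [ 0.61398299 -0.28999149]] 0.09153898463114848 0.2801212144969406
[[ 0.49068053 -0.23196192]
 [ 0.51585618 -0.32065851]] 0.09220031850831548 0.276566083973247
```

Call:
steer_hand --segments '[{"tx": -0.055,"ty": -0.037,"jaw": 0.05},{"tx": -0.055,"ty": -0.037,"jaw": 0.05},{"tx": -0.055,"ty": -0.037,"jaw": 0.05},{"tx": -0.055,"ty": -0.037,"jaw": 0.05},{"tx": -0.055,"ty": -0.037,"jaw": 0.05},{"tx": -0.055,"ty": -0.037,"jaw": 0.05},{"tx": -0.055,"ty": -0.037,"jaw": 0.05},{"tx": -0.02,"ty": -0.058,"jaw": 0.05},{"tx": -0.02,"ty": -0.058,"jaw": 0.05},{"tx": -0.02,"ty": -0.058,"tz": 0.01,"jaw": 0.05},{"tx": -0.02,"ty": -0.058,"tz": 0.01,"jaw": 0.05},{"tx": -0.02,"ty": -0.058,"tz": 0.01,"jaw": 0.05}]'

```text
time: 1.6
position: [0.4357, -0.1575, 0.2009]
eef_rot: [0.161, 0.987, 0.0, 0.0]
contact_force: [1.5, 0.7, 0.5]
grip_width: 0.05
grip_force: 0.0
```

```bash
python3 -c "
from h import *
to([.457,-.213,.12],-.80)"
```

```text
t 1.6 tcp [ 0.4357 -0.1575  0.2009] psi -0.323 tilt [0.0001 0.0002] shift [-0.0378 -0.0459  0.0809] turn 0.477
```

Call:
steer_hand --segments '[{"tx": -0.04,"ty": -0.044,"jaw": 0.05},{"twist": 0.16,"jaw": 0.05},{"twist": 0.16,"jaw": 0.05},{"twist": 0.157,"jaw": 0.05},{"tz": 0.04,"jaw": 0.05},{"tz": 0.04,"jaw": 0.05},{"jaw": 0.05}]'

```text
time: 2.48
position: [0.4583, -0.2088, 0.1188]
eef_rot: [0.389, 0.921, 0.001, -0.003]
contact_force: [0.3, -0.2, 0.6]
grip_width: 0.0502
grip_force: 0.0
```

```bash
python3 - <<'E'
from h import *
to([.4595,-.212,.058],-.80)
im=imaging.read_camera("wrist");cv2.imwrite("pics/w1.png",im[:,:,::-1])
E
```

```text
t 2.48 tcp [ 0.4583 -0.2088  0.1188] psi -0.7999 tilt [-0.0058  0.0039] shift [-0.0036 -0.0012  0.0608] turn 0.0001
```

View pics/w1.png

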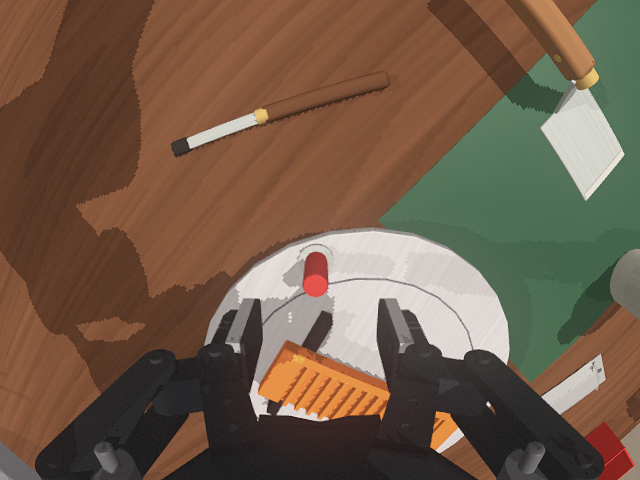

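The wrist view shows the peg top at (316,286), laterally centred between the fingers, with the comb clear behind them. I'll descend and grip the peg.

Call:
steer_hand --segments '[{"tx": -0.003,"ty": -0.001,"tz": 0.03,"jaw": 0.05},{"tz": 0.03,"jaw": 0.05},{"jaw": 0.0},{"jaw": 0.0},{"jaw": 0.0},{"jaw": 0.0}]'

```text
time: 3.28
position: [0.4624, -0.2134, 0.0633]
eef_rot: [0.389, 0.921, -0.0, 0.002]
contact_force: [-2.8, 0.5, 7.0]
grip_width: 0.0118
grip_force: 58.8
```

```bash
python3 - <<'E'
from h import *
to([.4595,-.212,.058])
# arc rows: chord in tool axes, n=24
R=Ro.from_quat(r.observe()["eef_rot"]).as_matrix();c=np.array([.5525,-.262]);p=np.array(r.observe()["position"][:2]);d=p-c;print(np.hypot(*d),np.arctan2(d[1],d[0]))
a=np.pi/2/24;M=np.array([[np.cos(a),-np.sin(a)],[np.sin(a),np.cos(a)]]);print((R.T@np.r_[M@d-d,0]).round(5),a)
E
```

```text
t 3.27 tcp [ 0.4624 -0.2134  0.0633] psi -0.7997 tilt [ 0.0027 -0.0018] shift [ 0.003  -0.0011  0.0053] turn None
0.10238128004173933 2.647306203040163
[-0.00222 -0.00632  0.     ] 0.06544984694978735
```

Call:
steer_hand --segments '[{"tx": -0.0023,"ty": -0.0065,"twist": -0.0655,"jaw": 0},{"tx": -0.0023,"ty": -0.0065,"twist": -0.0655,"jaw": 0},{"tx": -0.0023,"ty": -0.0065,"twist": -0.0655,"jaw": 0},{"tx": -0.0023,"ty": -0.0065,"twist": -0.0655,"jaw": 0},{"tx": -0.0023,"ty": -0.0065,"twist": -0.0655,"jaw": 0},{"tx": -0.0023,"ty": -0.0065,"twist": -0.0655,"jaw": 0},{"tx": -0.0023,"ty": -0.0065,"twist": -0.0655,"jaw": 0},{"tx": -0.0023,"ty": -0.0065,"twist": -0.0655,"jaw": 0},{"tx": -0.0023,"ty": -0.0065,"twist": -0.0655,"jaw": 0},{"tx": -0.0023,"ty": -0.0065,"twist": -0.0655,"jaw": 0},{"tx": -0.0023,"ty": -0.0065,"twist": -0.0655,"jaw": 0},{"tx": -0.0023,"ty": -0.0065,"twist": -0.0655,"jaw": 0}]'

```text
time: 4.78
position: [0.4553, -0.2932, 0.0633]
eef_rot: [0.006, 1.0, -0.001, 0.002]
contact_force: [4.5, 4.3, 4.6]
grip_width: 0.0119
grip_force: 58.8
```

```bash
python3 - <<'E'
from h import *
d=np.array(r.observe()["position"][:2])-[.5525,-.262];print(np.hypot(*d),np.arctan2(d[1],d[0])%6.2832-2.634)
E
```

```text
0.10207094747615161 0.8185446343722202
```

Call:
steer_hand --segments '[{"tx": -0.0023,"ty": -0.0065,"twist": -0.0655,"jaw": 0},{"tx": -0.0023,"ty": -0.0065,"twist": -0.0655,"jaw": 0},{"tx": -0.0023,"ty": -0.0065,"twist": -0.0655,"jaw": 0},{"tx": -0.0023,"ty": -0.0065,"twist": -0.0655,"jaw": 0},{"tx": -0.0023,"ty": -0.0065,"twist": -0.0655,"jaw": 0},{"tx": -0.0023,"ty": -0.0065,"twist": -0.0655,"jaw": 0},{"tx": -0.0023,"ty": -0.0065,"twist": -0.0655,"jaw": 0},{"tx": -0.0023,"ty": -0.0065,"twist": -0.0655,"jaw": 0},{"tx": -0.0023,"ty": -0.0065,"twist": -0.0655,"jaw": 0},{"tx": -0.0023,"ty": -0.0065,"twist": -0.0655,"jaw": 0},{"tx": -0.0023,"ty": -0.0065,"twist": -0.0655,"jaw": 0},{"tx": -0.0023,"ty": -0.0065,"twist": -0.0655,"jaw": 0}]'

```text
time: 6.28
position: [0.5067, -0.3528, 0.0633]
eef_rot: [-0.378, 0.926, 0.001, 0.002]
contact_force: [4.4, 13.4, 7.2]
grip_width: 0.0114
grip_force: 59.2
```

```bash
python3 - <<'E'
from h import *
o=r.observe();d=np.array(o["position"][:2])-[.5525,-.262];print(np.hypot(*d),np.arctan2(d[1],d[0])%6.2832-2.634,o["q"])
E
```

```text
0.10172676557512325 1.6113287559683998 [-0.73454511  0.67408268  1.45863749  0.0051416   1.00853709 -3.08310552]
```

Call:
steer_hand --segments '[{"twist": 0.03,"jaw": 0.05},{"jaw": 0.05},{"jaw": 0.05},{"tz": -0.05,"jaw": 0.05},{"tz": -0.05,"jaw": 0.05},{"tz": -0.03,"twist": 0.18,"jaw": 0.05},{"twist": 0.18,"jaw": 0.05},{"twist": 0.18,"jaw": 0.05},{"twist": 0.18,"jaw": 0.05},{"jaw": 0.05}]'

```text
time: 7.52
position: [0.5043, -0.3557, 0.1913]
eef_rot: [-0.012, 1.0, 0.0, -0.0]
contact_force: [0.6, -0.5, -0.6]
grip_width: 0.0502
grip_force: 0.0
```

```bash
python3 - <<'E'
from h import *
to([.466,.005,.18],-.008)
print(r.observe()["q"][5])
im=imaging.read_camera("top");cv2.imwrite("pics/top1.png",im[:,:,::-1])
im=imaging.read_camera("side");cv2.imwrite("pics/side1.png",im[:,:,::-1])
E
```

```text
t 7.53 tcp [ 0.5043 -0.3557  0.1913] psi 0.0233 tilt [-0.  0.] shift [0.0299 0.3615 0.0113] turn 0.0313
-2.3324514067937074
```

View pics/top1.png

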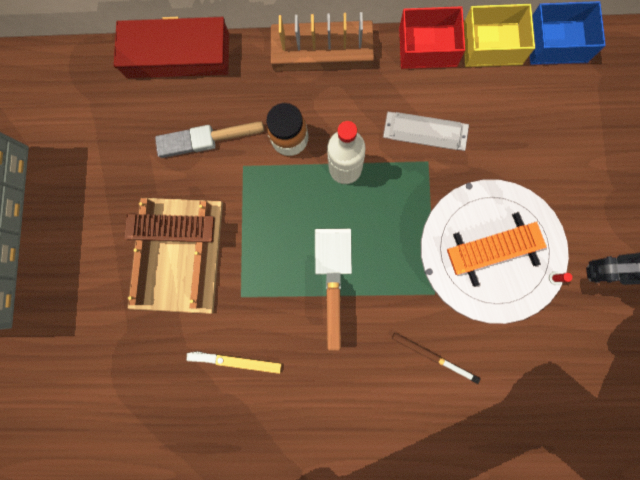

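The turntable has turned: the comb now lies across at about (497,248), the strips stand at (465,258) and (526,238), and the peg is at (560,278). I'll check the angle and fetch the spatula.

```bash
python3 - <<'E'
from h import *
t=cv2.imread("pics/top1.png")[:,:,::-1].copy();s=cv2.imread("pics/side1.png")[:,:,::-1].copy()
m=mask(t,(0,0,0),(180,255,70),(445,205,550,295))
for c in cv2.findContours(m,0,1)[0]:
    if cv2.contourArea(c)>15: print("dark",rect(cast("top",c[:,0],.058)))
c=np.vstack([x[:,0] for x in cv2.findContours(m,0,1)[0] if cv2.contourArea(x)>15])
for k in(0,1):
    w=cast("top",c[(c[:,0]>495)==k],.058);print("strip",rect(w))
for n,im in(("top",t),("side",s)):
    c=big(mask(im,(5,150,120),(18,255,255),(330,200,560,430)));print("comb",rect(cast(n,c,.07)))
c=big(mask(t,(3,100,90),(14,255,255),(325,290,342,355)));print("handle",rect(cast("top",c,.055)))
E
```

```text
dark [0.5055, -0.221, 22.6524, 8.719, np.float64(0.3418)]
dark [0.5353, -0.3194, 20.7788, 10.1835, np.float64(0.3798)]
dark [0.5704, -0.2005, 17.4508, 8.5207, np.float64(0.3184)]
dark [0.6002, -0.2988, 19.6014, 9.9319, np.float64(0.3188)]
strip [0.5367, -0.2109, 87.9576, 9.1126, np.float64(0.3081)]
strip [0.5675, -0.3091, 88.0778, 10.4485, np.float64(0.3123)]
comb [0.3854, -0.1654, 355.912, 216.6622, np.float64(1.538)]
comb [0.5499, -0.2586, 149.4771, 50.9124, np.float64(-1.2959)]
handle [0.4394, 0.0054, 101.2556, 25.8739, np.float64(-0.0156)]
```

Call:
steer_hand --segments '[{"tx": 0.003,"ty": 0.06,"jaw": 0.06},{"tx": 0.006,"ty": 0.06,"jaw": 0.06},{"tx": 0.006,"ty": 0.06,"jaw": 0.06},{"tx": 0.006,"ty": 0.06,"tz": 0.01,"jaw": 0.06},{"tx": 0.006,"ty": 0.06,"tz": 0.02,"twist": 0.03,"jaw": 0.06},{"tx": 0.005,"ty": 0.06,"tz": 0.02,"jaw": 0.06},{"jaw": 0.06}]'

```text
time: 8.5
position: [0.4649, 0.0057, 0.1408]
eef_rot: [-0.0, 1.0, 0.001, -0.002]
contact_force: [0.4, -0.6, 1.6]
grip_width: 0.0603
grip_force: 0.0
```

```bash
python3 -c "
from h import *
to([.4645,.005,.03],-.01)"
```

```text
t 8.5 tcp [0.4649 0.0057 0.1408] psi 0.0005 tilt [-0.0031  0.0011] shift [ 1.000e-04 -8.000e-04  1.108e-01] turn 0.0105
```

Call:
steer_hand --segments '[{"tz": 0.05,"twist": 0.01,"jaw": 0.06},{"tz": 0.05,"jaw": 0.06},{"ty": -0.001,"tz": 0.011,"jaw": 0.06},{"jaw": 0.01},{"jaw": 0.01},{"jaw": 0.01},{"jaw": 0.01},{"tz": -0.05,"jaw": 0.01},{"tz": -0.05,"jaw": 0.01},{"tz": -0.04,"jaw": 0.01},{"jaw": 0.01}]'

```text
time: 9.88
position: [0.4681, 0.0009, 0.1739]
eef_rot: [0.009, 1.0, -0.0, 0.003]
contact_force: [0.6, 0.2, -2.1]
grip_width: 0.021
grip_force: 60.2
```

```bash
python3 - <<'E'
from h import *
t=cv2.imread("pics/top1.png")[:,:,::-1].copy()
c=big(mask(t,(5,150,120),(18,255,255),(440,210,555,285)));print("comb",rect(cast("top",c,.07)))
to([.5,0,.17])
for n in("top","side"):
    cv2.imwrite(f"pics/{n}2.png",imaging.read_camera(n)[:,:,::-1])
E
```

```text
comb [0.5524, -0.2565, 149.6867, 45.2627, np.float64(-1.2907)]
t 9.88 tcp [0.4681 0.0009 0.1739] psi -0.0175 tilt [ 0.0065 -0.001 ] shift [-0.0318 -0.0003  0.0041] turn None
```

View pics/side2.png

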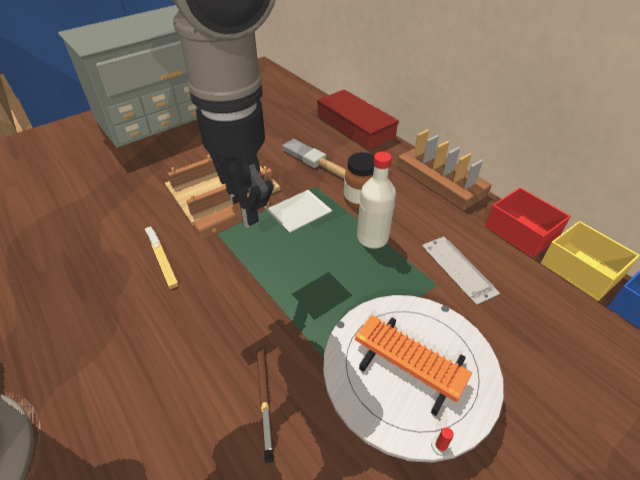

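The side view shows the spatula held clear, with its blade at (300,210). The comb lies across the strips, which now point at the robot, and the peg is at (445,440). Next I'll measure the held blade by two-view corners.

```bash
cat >> h.py <<'E'
def quad(n,im,lo,hi,box):
    c=cv2.convexHull(big(mask(im,lo,hi,box)));e=1.
    while True:
        a=cv2.approxPolyDP(c,e,True)
        if len(a)<=4: return a[:,0].astype(float)
        e+=.25
def tri(pa,pb):
    Ps=[];
    for n in("top","side"):
        m=imaging.camera_model(n);Ps.append(m["camera_matrix"]@np.c_[m["R"],m["t"]])
    X=cv2.triangulatePoints(Ps[0],Ps[1],np.array(pa,float).T,np.array(pb,float).T);return (X[:3]/X[3]).T
E
python3 - <<'E'
from h import *
np.set_printoptions(precision=4,suppress=True)
t=cv2.imread("pics/top2.png")[:,:,::-1].copy();s=cv2.imread("pics/side2.png")[:,:,::-1].copy()
m=mask(t,(0,0,150),(180,60,255),(290,170,375,290));
a=quad("top",t,(0,0,150),(180,60,255),(295,190,370,290));b=quad("side",s,(0,0,150),(180,60,255),(262,185,340,235))
print(a,b)
# order by world position cast at z=.145
o=lambda n,p:p[np.lexsort((cast(n,p,.145)[:,1],(cast(n,p,.145)[:,0]>cast(n,p,.145)[:,0].mean())))]
print(tri(o("top",a),o("side",b)))
cv2.imwrite("pics/c.png",t[150:330,250:420,::-1])
E
```

```text
[[295. 252.]
 [369. 264.]
 [369. 289.]
 [295. 289.]] [[331. 211.]
 [290. 231.]
 [268. 208.]
 [306. 190.]]
[[ 0.4965 -0.0508  0.1677]
 [ 0.5085  0.0482  0.1347]
 [ 0.5422 -0.0602  0.1847]
 [ 0.5683  0.0413  0.1448]]
```

```bash
python3 - <<'E'
from h import *
np.set_printoptions(precision=4,suppress=True)
s=cv2.imread("pics/side2.png")[:,:,::-1].copy()
b=quad("side",s,(0,0,150),(180,60,255),(262,185,340,235))
for z in(.138,.144,.150):
    w=cast("side",b,z);print(z,w[:,:2].tolist(),[round(float(np.hypot(*(w[i]-w[i-1])[:2])),4) for i in range(4)],rect(w),w.mean(0))
E
```

```text
0.138 [[0.5969689600753116, -0.03200318776744221], [0.5210451832208185, -0.029265382511981408], [0.5234825606074616, 0.03399919661825207], [0.5970765466913389, 0.03306795010258107]] [0.0651, 0.076, 0.0633, 0.0736] [0.5602, 0.0019, 75.9731, 65.0328, np.float64(-0.036)] [0.5596 0.0014 0.138 ]
0.144 [[0.5926489253796661, -0.037136040640582235], [0.5177197645451008, -0.03443410115839213], [0.5201252118211013, 0.02800169986695955], [0.5927551025904152, 0.027082652859023282]] [0.0642, 0.075, 0.0625, 0.0726] [0.5563, -0.0037, 74.9778, 64.1808, np.float64(-0.036)] [ 0.5558 -0.0041  0.144 ]
0.15 [[0.5883288906840204, -0.04226889351372226], [0.5143943458693832, -0.03960281980480296], [0.516767863034741, 0.02200420311566703], [0.5884336584894915, 0.021097355615465496]] [0.0634, 0.074, 0.0617, 0.0717] [0.5525, -0.0093, 73.9826, 63.3289, np.float64(-0.036)] [ 0.552  -0.0097  0.15  ]
```

View pics/top2.png

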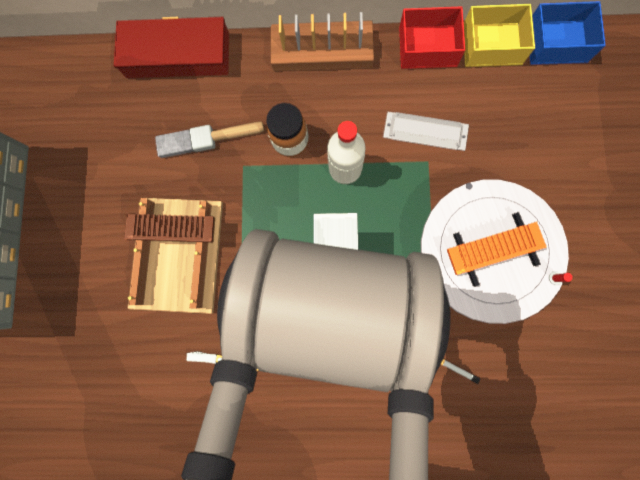

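The top view shows the arm covering the handle. Only the tip edge of the blade is visible, from about (314,214) to (357,213).

```bash
python3 - <<'E'
from h import *
np.set_printoptions(precision=4,suppress=True)
t=cv2.imread("pics/top2.png")[:,:,::-1].copy()
c=cv2.convexHull(big(mask(t,(0,0,150),(180,60,255),(295,190,370,238))))[:,0];print(c.min(0),c.max(0),c[np.argsort(c[:,1])][:5].tolist())
L=c[np.argmin(c.sum(1))];Rr=c[np.argmax(c[:,0]-c[:,1])]
X=tri([L,Rr],[[306,190],[331,211]]);print(L,Rr,X)
for z in(.138,.142,.146,.15,.155):print(z,cast("side",[[290,231],[268,208]],z)[:,:2].tolist(), (X.mean(0)-cast("side",[[290,231],[268,208]],z).mean(0)))
E
```

```text
[313 213] [357 237] [[356, 213], [314, 213], [313, 214], [357, 214], [313, 237]]
[313 214] [356 213] [[ 0.5986  0.032   0.1385]
 [ 0.5992 -0.0317  0.137 ]]
0.138 [[0.5210451832208185, -0.029265382511981408], [0.5234825606074616, 0.03399919661825207]] [ 0.0766 -0.0022 -0.0003]
0.142 [[0.5188282374370067, -0.032711194942921906], [0.5212443280832213, 0.030000865450723724]] [ 0.0789  0.0015 -0.0043]
0.146 [[0.5166112916531949, -0.03615700737386246], [0.5190060955589813, 0.026002534283195433]] [ 0.0811  0.0052 -0.0083]
0.15 [[0.5143943458693832, -0.03960281980480296], [0.516767863034741, 0.02200420311566703]] [ 0.0833  0.009  -0.0123]
0.155 [[0.5116231636396184, -0.04391008534347862], [0.5139700723794408, 0.017006289156256627]] [ 0.0861  0.0136 -0.0173]
```

```bash
python3 -c "
from h import *
to([.36,-.02,.174]);to([.3496,-.3193,.14],.285,[.36,-.02,.174])"
```

```text
t 9.97 tcp [0.466  0.0012 0.1705] psi -0.0176 tilt [-0.0007  0.0002] shift [ 0.1056 -0.023  -0.0034] turn None
t 9.97 tcp [ 0.36  -0.02   0.174] psi -0.0176 tilt [-0.0007  0.0002] shift [ 0.0051 -0.2994  0.034 ] turn -0.3026
```

Call:
steer_hand --segments '[{"tx": 0.054,"ty": 0.01,"jaw": 0.01},{"tx": 0.054,"ty": 0.01,"jaw": 0.01},{"tx": 0.005,"ty": 0.05,"jaw": 0.01},{"jaw": 0.01}]'

```text
time: 10.48
position: [0.3528, 0.0752, 0.1697]
eef_rot: [0.007, 1.0, 0.0, -0.002]
contact_force: [0.4, -0.7, -1.8]
grip_width: 0.0211
grip_force: 60.2
```

```bash
python3 -c "
from h import *
to([.3496,-.3193,.14],.285)"
```

```text
t 10.47 tcp [0.3528 0.0752 0.1697] psi -0.0138 tilt [-0.0033  0.0007] shift [-0.0024 -0.3945  0.0294] turn -0.2988
```

Call:
steer_hand --segments '[{"ty": -0.05,"jaw": 0.01},{"ty": -0.056,"jaw": 0.01},{"ty": -0.056,"jaw": 0.01},{"ty": -0.056,"jaw": 0.01},{"ty": -0.056,"jaw": 0.01},{"ty": -0.056,"jaw": 0.01},{"tx": -0.002,"ty": -0.044,"jaw": 0.01},{"ty": -0.02,"jaw": 0.01},{"tz": 0.01,"twist": -0.1,"jaw": 0.01},{"tz": 0.01,"twist": -0.1,"jaw": 0.01},{"tz": 0.01,"twist": -0.1,"jaw": 0.01},{"jaw": 0.01}]'

```text
time: 11.98
position: [0.3491, -0.3198, 0.1395]
eef_rot: [-0.14, 0.99, 0.002, -0.001]
contact_force: [0.2, -0.8, -1.6]
grip_width: 0.0213
grip_force: 60.2
```

```bash
python3 - <<'E'
from h import *
imaging.read_camera("side");imaging.read_camera("side")
to([.3496,-.3193,.084],.285)
for n in("top","side"): cv2.imwrite(f"pics/{n}3.png",imaging.read_camera(n)[:,:,::-1])
to([.3496,-.3193,.084],.285)
E
```

```text
t 12.07 tcp [ 0.3497 -0.3205  0.1406] psi 0.2806 tilt [-0.0007  0.0009] shift [-0.0003  0.0012  0.0566] turn -0.0044
t 12.18 tcp [ 0.3499 -0.3209  0.1411] psi 0.281 tilt [ 0.0001 -0.0001] shift [-0.0001  0.0016  0.0571] turn -0.004
```

View pics/side3.png

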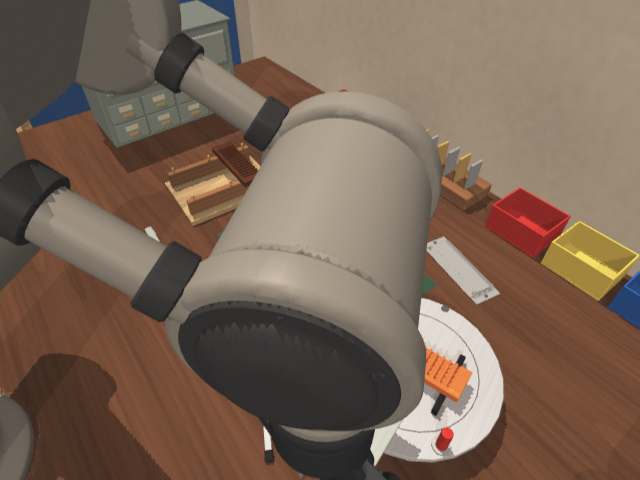

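The side view shows the arm hiding the spatula, so I'll rely on the measured geometry and the wrist force.

Call:
steer_hand --segments '[{"ty": 0.0015,"tz": 0.03,"twist": -0.004,"jaw": 0.01},{"tz": 0.02,"jaw": 0.01},{"tz": 0.007,"jaw": 0.01},{"jaw": 0.01},{"tx": -0.015,"jaw": 0.01},{"tx": -0.015,"jaw": 0.01},{"jaw": 0.01},{"jaw": 0.01}]'

```text
time: 13.18
position: [0.3784, -0.3107, 0.0839]
eef_rot: [-0.143, 0.99, 0.0, -0.0]
contact_force: [-0.3, 0.4, -2.3]
grip_width: 0.021
grip_force: 60.2
```

```bash
python3 - <<'E'
from h import *
to([.460,-.287,.084],.285)
t=imaging.read_camera("top");cv2.imwrite("pics/top4.png",t[:,:,::-1])
m=mask(t,(0,0,0),(180,255,70),(445,205,550,295))
c=big(mask(t,(5,150,120),(18,255,255),(440,210,555,290)));print("comb",rect(cast("top",c,.07)))
E
```

```text
t 13.18 tcp [ 0.3784 -0.3107  0.0839] psi 0.2871 tilt [-0.0002  0.0001] shift [-0.085  -0.0003 -0.0001] turn 0.0021
comb [0.5524, -0.2565, 149.6081, 45.2627, np.float64(-1.2907)]
```

Call:
steer_hand --segments '[{"tx": -0.01,"jaw": 0.01},{"tx": -0.01,"jaw": 0.01},{"tx": -0.01,"jaw": 0.01},{"tx": -0.01,"jaw": 0.01},{"jaw": 0.01}]' --only "pos|contact"

```text
position: [0.4173, -0.2994, 0.0838]
contact_force: [0.7, -0.1, -2.2]
```

```bash
python3 - <<'E'
from h import *
t=imaging.read_camera("top");c=big(mask(t,(5,150,120),(18,255,255),(440,210,555,290)));print("comb",rect(cast("top",c,.07)))
E
```

```text
comb [0.5524, -0.2565, 149.5998, 45.2945, np.float64(-1.2912)]
```

Call:
steer_hand --segments '[{"tx": -0.01,"jaw": 0.01},{"tx": -0.01,"jaw": 0.01},{"tx": -0.01,"jaw": 0.01},{"tx": -0.01,"jaw": 0.01},{"tx": -0.005,"jaw": 0.01},{"jaw": 0.01}]' --only "pos|contact"

```text
position: [0.46, -0.2868, 0.0838]
contact_force: [-1.0, -0.1, -2.0]
```

```bash
python3 - <<'E'
from h import *
t=imaging.read_camera("top");c=big(mask(t,(5,150,120),(18,255,255),(440,210,555,290)));print("comb",rect(cast("top",c,.07)))
cv2.imwrite("pics/top5.png",t[:,:,::-1]);to([.460,-.287,.084],.285)
E
```

```text
comb [0.5523, -0.2564, 149.6862, 45.2944, np.float64(-1.291)]
t 14.7 tcp [ 0.4597 -0.2869  0.0838] psi 0.2866 tilt [-0.0003  0.0002] shift [-0.0002 -0.0002 -0.0002] turn 0.0016
```

Call:
steer_hand --segments '[{"tz": -0.003,"jaw": 0.01},{"tz": -0.003,"jaw": 0.01},{"tz": -0.003,"jaw": 0.01},{"tz": -0.005,"jaw": 0.01},{"tz": -0.008,"jaw": 0.01},{"tz": -0.012,"jaw": 0.01},{"tz": -0.016,"jaw": 0.01},{"tz": -0.016,"jaw": 0.01},{"tz": -0.008,"jaw": 0.01},{"tz": -0.004,"jaw": 0.01},{"jaw": 0.01},{"jaw": 0.01}]' --only "pos|contact|width"

```text
position: [0.4595, -0.2868, 0.1614]
contact_force: [-0.7, -0.1, -3.0]
grip_width: 0.021
```

```bash
python3 - <<'E'
from h import *
t=imaging.read_camera("top");s=imaging.read_camera("side");cv2.imwrite("pics/top6.png",t[:,:,::-1]);cv2.imwrite("pics/side6.png",s[:,:,::-1])
c=big(mask(t,(5,150,120),(18,255,255),(420,180,600,300)))
for z in(.125,.135,.145,.155): print(z,rect(cast("top",c,z)))
to([.4597,-.2869,.165])
E
```

```text
0.125 [0.5648, -0.2847, 202.028, 182.2574, np.float64(1.4637)]
0.135 [0.5634, -0.2803, 198.8927, 179.4289, np.float64(1.4637)]
0.145 [0.562, -0.276, 195.7575, 176.6005, np.float64(1.4637)]
0.155 [0.5607, -0.2716, 192.6223, 173.7721, np.float64(1.4637)]
t 16.3 tcp [ 0.4596 -0.2869  0.1614] psi 0.2862 tilt [-0.0007  0.0007] shift [-0.0001 -0.0001 -0.0036] turn None
```

```bash
python3 - <<'E'
from h import *
t=cv2.imread("pics/top6.png")[:,:,::-1].copy()
c=big(mask(t,(5,180,170),(18,255,255),(420,180,620,300)));print(c.min(0),c.max(0))
for z in(.135,.14,.145,.15): print(z,rect(cast("top",c,z)))
E
```

```text
[459 213] [569 271]
0.135 [0.554, -0.2591, 153.908, 44.2269, np.float64(-1.2848)]
0.14 [0.5534, -0.2571, 152.6949, 43.8782, np.float64(-1.2848)]
0.145 [0.5528, -0.2551, 151.4819, 43.5297, np.float64(-1.2848)]
0.15 [0.5522, -0.2531, 150.2688, 43.1811, np.float64(-1.2848)]
```

Call:
steer_hand --segments '[{"tx": 0.003,"twist": 0.01,"jaw": 0.01},{"tx": 0.007,"twist": 0.025,"jaw": 0.01},{"tx": 0.01,"twist": 0.04,"jaw": 0.01},{"tx": 0.01,"ty": 0.005,"twist": 0.05,"jaw": 0.01},{"tx": 0.01,"ty": 0.01,"twist": 0.05,"jaw": 0.01},{"tx": 0.005,"ty": 0.018,"twist": 0.05,"jaw": 0.01},{"tx": 0.005,"ty": 0.025,"twist": 0.05,"jaw": 0.01},{"tx": 0.003,"ty": 0.03,"twist": 0.04,"jaw": 0.01},{"tx": 0.003,"ty": 0.033,"twist": 0.025,"jaw": 0.01},{"ty": 0.036,"twist": 0.015,"jaw": 0.01},{"ty": 0.038,"jaw": 0.01},{"ty": 0.038,"jaw": 0.01}]' --only "pos|contact|width"

```text
position: [0.4059, -0.0636, 0.1621]
contact_force: [0.4, -0.3, -3.2]
grip_width: 0.0211
```

```bash
python3 -c "
from h import *
to([.39,.29,.162],-.07)
print(cast('top',[[347,182]],0))"
```

```text
t 17.8 tcp [ 0.4059 -0.0636  0.1621] psi -0.0711 tilt [ 0.0005 -0.    ] shift [4.100e-02 3.515e-01 1.000e-04] turn -0.0011
[[ 0.68543442 -0.02386467  0.        ]]
```

Call:
steer_hand --segments '[{"tx": 0.001,"ty": 0.038,"jaw": 0.01},{"tx": 0.001,"ty": 0.038,"jaw": 0.01},{"tx": 0.001,"ty": 0.038,"jaw": 0.01},{"tx": 0.001,"ty": 0.038,"jaw": 0.01},{"tx": 0.001,"ty": 0.038,"jaw": 0.01},{"tx": 0.001,"ty": 0.038,"jaw": 0.01},{"tx": 0.001,"ty": 0.034,"jaw": 0.01},{"tx": 0.001,"ty": 0.028,"jaw": 0.01},{"tx": 0.001,"ty": 0.02,"jaw": 0.01},{"ty": 0.014,"jaw": 0.01},{"ty": 0.008,"jaw": 0.01},{"ty": 0.003,"jaw": 0.01}]' --only "pos|contact|width"

```text
position: [0.4205, 0.2703, 0.1619]
contact_force: [1.2, -0.1, -3.4]
grip_width: 0.0209
```

```bash
python3 - <<'E'
from h import *
imaging.read_camera("side");imaging.read_camera("side");t=imaging.read_camera("top");s=imaging.read_camera("side");cv2.imwrite("pics/top7.png",t[:,:,::-1]);cv2.imwrite("pics/side7.png",s[:,:,::-1])
c=big(mask(t,(5,180,170),(18,255,255),(60,180,300,300)));print(c.min(0),c.max(0))
for z in(.138,.142,.146): print(z,rect(cast("top",c,z)))
try:
    c=big(mask(s,(5,180,170),(18,255,255),(60,50,400,300)));print(c.min(0),c.max(0),rect(cast("side",c,.142)))
except Exception as e: print(e)
to([.4204,.2915,.162],-.07)
E
```

```text
[113 254] [124 280]
0.138 [0.5258, 0.3168, 38.9724, 15.5537, np.float64(-0.1956)]
0.142 [0.5255, 0.3148, 38.7255, 15.4552, np.float64(-0.1956)]
0.146 [0.5252, 0.3127, 38.4786, 15.3566, np.float64(-0.1956)]
[178 125] [222 160] [0.5217, 0.266, 122.9016, 37.3581, np.float64(1.5028)]
t 19.5 tcp [0.4205 0.2699 0.1619] psi -0.0694 tilt [-0.0002 -0.0001] shift [ 0.0016  0.0215 -0.0001] turn 0.0006
```

Call:
steer_hand --segments '[{"ty": 0.007,"tz": 0.005,"jaw": 0.01},{"tx": 0.001,"ty": 0.01,"tz": 0.015,"jaw": 0.01},{"ty": 0.004,"tz": 0.02,"jaw": 0.01},{"tz": 0.018,"jaw": 0.01},{"tz": 0.008,"jaw": 0.01},{"jaw": 0.01},{"jaw": 0.01}]' --only "pos|contact|width"

```text
position: [0.4213, 0.2917, 0.0964]
contact_force: [0.3, 0.6, -3.2]
grip_width: 0.021
```

```bash
python3 - <<'E'
from h import *
t=imaging.read_camera("top");s=imaging.read_camera("side");to([.4204,.2915,.094],-.07)
a=cv2.resize(t[170:330,80:280],(400,320),interpolation=2);b=cv2.resize(s[90:250,130:330],(400,320),interpolation=2)
cv2.imwrite("pics/pl.png",np.hstack([a,b])[:,:,::-1]);cv2.imwrite("pics/side8.png",s[:,:,::-1])
E
```

```text
t 20.48 tcp [0.4213 0.2916 0.0966] psi -0.0689 tilt [0.0013 0.0007] shift [ 0.0009 -0.0002  0.0026] turn 0.0011
```

View pics/pl.png

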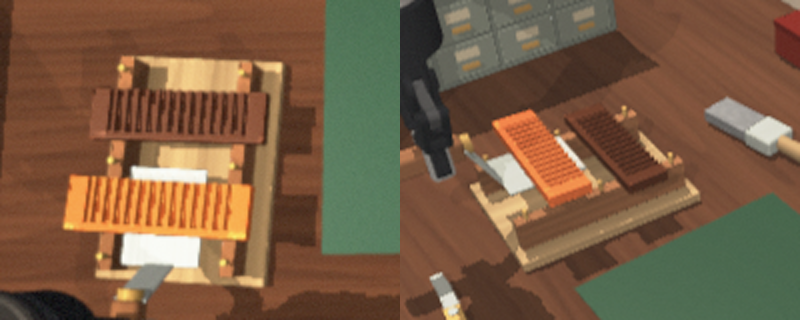

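The composite shows the comb over the front place, square to the rails and roughly between the pins, with the blade clear between the rails. I'll check it numerically before lowering.

```bash
python3 - <<'E'
from h import *
t=imaging.read_camera("top");s=imaging.read_camera("side")
for n,im,b in(("top",t,(100,245,210,300)),("side",s,(170,140,235,195))):
    c=big(mask(im,(6,150,110),(18,255,255),b));print(n,c.min(0),c.max(0),[rect(cast(n,c,z)) for z in(.074,.078)])
c=big(mask(t,(0,60,30),(9,180,120),(120,210,216,242)));print("dry",rect(cast("top",c,.057)))
E
```

```text
top [100 245] [207 299] [[0.5235, 0.2967, 178.3986, 87.7, np.float64(1.5569)], [0.5232, 0.295, 177.3724, 87.1955, np.float64(1.5569)]]
side [176 144] [226 193] [[0.5187, 0.2851, 169.3356, 49.1468, np.float64(1.48)], [0.5168, 0.2797, 168.0381, 48.7702, np.float64(1.48)]]
dry [0.6039, 0.3308, 34.3228, 5.7718, np.float64(-0.0101)]
```

```bash
python3 - <<'E'
from h import *
t=imaging.read_camera("top")
for lo in((8,190,170),(10,190,150),(10,190,190)):
    c=big(cv2.morphologyEx(mask(t,lo,(18,255,255),(100,245,215,300)),cv2.MORPH_CLOSE,np.ones((5,5))));print(lo,c.min(0),c.max(0),[rect(cast("top",c,z)) for z in(.074,.078)])
to([.42,.29,.08])
E
```

```text
(8, 190, 170) [122 259] [195 286] [[0.522, 0.2866, 120.757, 43.7495, np.float64(1.5531)], [0.5217, 0.2849, 120.0623, 43.4978, np.float64(1.5531)]]
(10, 190, 150) [121 259] [195 286] [[0.5199, 0.2865, 121.1242, 43.6739, np.float64(1.4849)], [0.5197, 0.2848, 120.4275, 43.4227, np.float64(1.4849)]]
(10, 190, 190) [122 260] [195 286] [[0.5212, 0.2866, 120.7561, 42.1147, np.float64(1.5532)], [0.5209, 0.2849, 120.0614, 41.8724, np.float64(1.5532)]]
t 20.62 tcp [0.4212 0.2915 0.0964] psi -0.0689 tilt [0.0009 0.0005] shift [ 0.0011 -0.0016  0.0164] turn None
```

Call:
steer_hand --segments '[{"tz": 0.006,"jaw": 0.01},{"tz": 0.006,"jaw": 0.01},{"tz": 0.004,"jaw": 0.01},{"tz": 0.003,"jaw": 0.01},{"tz": 0.003,"jaw": 0.01},{"tz": 0.003,"jaw": 0.01},{"tz": 0.004,"jaw": 0.01},{"tz": 0.003,"jaw": 0.01},{"jaw": 0.01},{"jaw": 0.01}]' --only "pos|contact|width"

```text
position: [0.421, 0.2915, 0.064]
contact_force: [0.5, -0.5, -1.2]
grip_width: 0.0212
```

```bash
python3 - <<'E'
from h import *
to([.42,.29,.064]);t=imaging.read_camera("top");s=imaging.read_camera("side");cv2.imwrite("pics/top9.png",t[:,:,::-1])
c=big(cv2.morphologyEx(mask(t,(10,190,150),(18,255,255),(100,245,215,300)),cv2.MORPH_CLOSE,np.ones((5,5))));print(c.min(0),c.max(0),rect(cast("top",c,.057)))
c=big(cv2.morphologyEx(mask(s,(10,190,150),(18,255,255),(165,130,240,210)),cv2.MORPH_CLOSE,np.ones((5,5))));print(c.min(0),c.max(0),rect(cast("side",c,.057)))
E
```

```text
t 21.88 tcp [0.421  0.2915 0.064 ] psi -0.0688 tilt [0.0002 0.0002] shift [ 0.0009 -0.0016  0.    ] turn None
[128 260] [200 285] [0.5235, 0.2848, 120.1166, 36.7415, np.float64(1.4945)]Traceback (most recent call last):
  File "<stdin>", line 4, in <module>
  File "h.py", line 12, in big
    def big(m): return max(cv2.findContours(m,cv2.RETR_EXTERNAL,cv2.CHAIN_APPROX_NONE)[0],key=cv2.contourArea)[:,0]
                       ~~~^^^^^^^^^^^^^^^^^^^^^^^^^^^^^^^^^^^^^^^^^^^^^^^^^^^^^^^^^^^^^^^^^^^^^^^^^^^^^^^^^^^^
ValueError: max() iterable argument is empty
```

Call:
steer_hand --segments '[{"tx": 0.005,"jaw": 0.01},{"tx": 0.008,"jaw": 0.01},{"tx": 0.012,"jaw": 0.01},{"tx": 0.015,"jaw": 0.01},{"tx": 0.015,"jaw": 0.01},{"tx": 0.02,"jaw": 0.01},{"tx": 0.02,"jaw": 0.01},{"tx": 0.02,"jaw": 0.01},{"tx": 0.01,"jaw": 0.01},{"tz": -0.05,"jaw": 0.01},{"tz": -0.06,"jaw": 0.01},{"jaw": 0.01}]' --only "pos|contact|width"

```text
position: [0.2984, 0.3018, 0.1779]
contact_force: [0.4, 1.0, -3.0]
grip_width: 0.0212
```

```bash
python3 - <<'E'
from h import *
to([.45,.02,.17],-.01);t=imaging.read_camera("top");s=imaging.read_camera("side");cv2.imwrite("pics/top10.png",t[:,:,::-1]);cv2.imwrite("pics/side10.png",s[:,:,::-1])
c=big(cv2.morphologyEx(mask(t,(10,190,150),(18,255,255),(100,245,215,300)),cv2.MORPH_CLOSE,np.ones((5,5))));print(c.min(0),c.max(0),rect(cast("top",c,.057)))
for n,a in(("t",t[240:300:6,112:212:6]),("s",s[140:200:6,160:240:6])): print(cv2.cvtColor(np.ascontiguousarray(a),cv2.COLOR_RGB2HSV)[:,:,0])
E
```

```text
t 23.48 tcp [0.2984 0.3018 0.1779] psi -0.0686 tilt [0.0084 0.0059] shift [-0.1705 -0.2708  0.0075] turn -0.0586
[128 260] [200 285] [0.5229, 0.2849, 120.0793, 36.1877, np.float64(1.4859)]
[[10 11 10  9 12 10 10 12 11 10  9 10 10 10 10 10  9]
 [10 10  9 10 12 12 13 16 17 18 19 18 17 18 12 12 17]
 [11 11 10 10 13 12 13 16 18 19 18 18 18 18 24 12 17]
 [11 11 12 10 12 13 16 16 18 19 19 17 18 19 12 13 16]
 [11 10 17 12 11 16 16 15 12 11  9 11 12 15 16 14 15]
 [11 11 17 12 16 16 15 12 11 10 12 16 15 16 16 17 12]
 [10 12 17 15 16 14 12 11 10 11 12 16 17 16 15 17 11]
 [11 15 21 17 15 12 11 11 11 16 16 17 16 14 12 17 10]
 [11 11 10 13 12 11 16 16 15 16 15 15 16 17 17 20 11]
 [11 10 11 12 12 13 16 18 19 21 19 18 19 16 12 13 16]]
[[11 10 10 10  9 11 10 11 10  9 11 10 10 10]
 [10 11 10 10 11 11 11 10 10 10  9  9  8 10]
 [11 10  9  9 11 10 10 10 11  9  9  8  8  9]
 [10 10 11 12 12 12  9 11 17 12  8  8  8  8]
 [10 10 11  9 11  9  9 10 11 11 12  9  9  8]
 [10  9 17 12  9  9  9 10  9 11 14 16  9  9]
 [ 9 10 12 12 12 10  9 10 10  9 16 16 16  9]
 [10 16 11 12 11 16 12 10 10  9 10 17 12 11]
 [10 11 16 16 16 16 14 12  9  9 12 11 12 12]
 [11 10 16 17 18 18 17  9 13 10  9  9 12 12]]
```

```bash
python3 - <<'E'
from h import *
for n,b in(("top",(100,245,220,300)),("side",(165,130,240,210))):
    im=cv2.imread(f"pics/{n}10.png").astype(int)
    for th in(110,130,150):
        m=((im[:,:,2]-im[:,:,0])>th).astype(np.uint8)*255;z=np.zeros_like(m);z[b[1]:b[3],b[0]:b[2]]=m[b[1]:b[3],b[0]:b[2]]
        z=cv2.morphologyEx(z,cv2.MORPH_OPEN,np.ones((2,2)))
        c=big(z);print(n,th,c.min(0),c.max(0),rect(cast(n,c,.057)))
E
```

```text
top 110 [119 246] [210 300] [0.5223, 0.2834, 152.5245, 89.6815, np.float64(1.5519)]
top 130 [119 260] [209 291] [0.5183, 0.2837, 149.9255, 45.2713, np.float64(1.4922)]
top 150 [120 260] [209 290] [0.5186, 0.2836, 149.1049, 43.1992, np.float64(1.4965)]
side 110 [179 154] [227 201] [0.5183, 0.2767, 161.0247, 46.7822, np.float64(1.4913)]
side 130 [179 154] [227 198] [0.5187, 0.2815, 151.6096, 44.3287, np.float64(1.5002)]
side 150 [180 155] [226 198] [0.5184, 0.2815, 149.3301, 42.9045, np.float64(1.4996)]
```

Call:
steer_hand --segments '[{"tx": -0.015,"ty": -0.025,"jaw": 0.01},{"tx": -0.023,"ty": -0.036,"jaw": 0.01},{"tx": -0.023,"ty": -0.036,"jaw": 0.01},{"tx": -0.023,"ty": -0.036,"jaw": 0.01},{"tx": -0.023,"ty": -0.036,"jaw": 0.01},{"tx": -0.023,"ty": -0.036,"jaw": 0.01},{"tx": -0.023,"ty": -0.036,"jaw": 0.01},{"tx": -0.023,"ty": -0.034,"tz": 0.02,"jaw": 0.01},{"tx": -0.01,"ty": -0.01,"tz": 0.03,"twist": -0.058,"jaw": 0.01},{"tz": 0.03,"jaw": 0.01},{"jaw": 0.01},{"jaw": 0.01}]' --only "pos|contact|width"

```text
position: [0.4621, 0.0031, 0.0938]
contact_force: [0.3, 0.1, -2.3]
grip_width: 0.0209
```

```bash
python3 -c "
from h import *
to([.4645,.005,.038],-.01)"
```

```text
t 25.07 tcp [0.4621 0.0031 0.0938] psi -0.0106 tilt [-0.0008  0.0002] shift [-0.0025  0.0019  0.0558] turn -0.0006
```

Call:
steer_hand --segments '[{"tz": 0.03,"jaw": 0.01},{"tz": 0.015,"jaw": 0.01},{"tz": 0.01,"jaw": 0.01},{"tz": 0.003,"jaw": 0.01},{"tz": 0.003,"jaw": 0.01},{"tz": 0.001,"jaw": 0.01},{"jaw": 0.01}]' --only "pos|contact|width"

```text
position: [0.4625, 0.003, 0.0328]
contact_force: [-4.5, -0.2, 6.0]
grip_width: 0.0211
```

Call:
steer_hand --segments '[{"tz": 0.001,"jaw": 0.01},{"tz": 0.001,"jaw": 0.01},{"jaw": 0.03},{"jaw": 0.06},{"jaw": 0.06},{"jaw": 0.06},{"tz": -0.03,"jaw": 0.06},{"tz": -0.05,"jaw": 0.06},{"tz": -0.06,"jaw": 0.06},{"tx": 0.05,"tz": -0.06,"jaw": 0.06},{"tx": 0.05,"jaw": 0.06},{"jaw": 0.06}]' --only "pos|contact|width"

```text
position: [0.3694, 0.0043, 0.2182]
contact_force: [-0.0, -0.3, 0.6]
grip_width: 0.0599
```

```bash
python3 - <<'E'
from h import *
t=imaging.read_camera("top");s=imaging.read_camera("side");cv2.imwrite("pics/top11.png",t[:,:,::-1]);cv2.imwrite("pics/side11.png",s[:,:,::-1])
for n,im,b in(("top",t,(305,200,365,285)),("side",s,(265,235,340,292))):
    c=big(mask(im,(0,0,150),(180,60,255),b));print("blade",n,c.min(0),c.max(0),rect(cast(n,cv2.convexHull(c)[:,0],.003)))
for n,im,b in(("top",t,(100,245,220,300)),("side",s,(165,130,240,210))):
    im=im.astype(int);m=((im[:,:,0]-im[:,:,2])>140).astype(np.uint8)*255;z=np.zeros_like(m);z[b[1]:b[3],b[0]:b[2]]=m[b[1]:b[3],b[0]:b[2]]
    print("comb",rect(cast(n,big(cv2.morphologyEx(z,cv2.MORPH_OPEN,np.ones((2,2)))),.057)))
c=big(mask(t,(0,170,80),(4,255,255),(540,262,585,295)));p=cast("top",c.mean(0),.072)[0];print("peg",p,np.arctan2(p[1]+.262,p[0]-.5525)%6.2832-2.634)
m=mask(t,(0,0,0),(180,255,60),(445,205,550,295));k=cv2.connectedComponentsWithStats(m);P=[(cast("top",k[3][i],.056)[0,:2].round(4).tolist(),int(k[2][i,4])) for i in range(1,k[0]) if k[2][i,4]>15];print(P)
# change vs start
d=cv2.absdiff(t,cv2.imread("pics/top0.png")[:,:,::-1].copy()).max(2);k=cv2.connectedComponentsWithStats((d>60).astype(np.uint8));print([k[2][i].tolist() for i in range(1,k[0]) if k[2][i,4]>25])
E
```

```text
blade top [316 231] [353 277] [0.5545, 0.0018, 81.7564, 64.6928, np.float64(-0.0002)]
blade side [273 248] [327 289] [0.5545, 0.0013, 80.1246, 64.7421, np.float64(-0.009)]
comb [0.5179, 0.2837, 149.3265, 44.6249, np.float64(1.4965)]
comb [0.5185, 0.2817, 151.0124, 43.2137, np.float64(1.4994)]
peg [ 0.50406508 -0.35495247  0.072     ] 1.5980409622631169
[([0.5674, -0.3099], 326), ([0.5363, -0.2117], 284)]
[[453, 198, 88, 96, 4177], [556, 225, 7, 7, 37], [315, 228, 39, 58, 386], [118, 259, 15, 27, 314], [137, 260, 18, 28, 334], [155, 261, 24, 28, 525], [179, 263, 6, 23, 74], [198, 263, 11, 28, 242], [185, 264, 5, 22, 69], [190, 264, 4, 22, 42], [425, 268, 8, 7, 42], [552, 273, 20, 10, 159], [326, 282, 11, 21, 65], [330, 284, 13, 69, 148], [464, 303, 19, 10, 143], [327, 304, 3, 45, 56], [439, 359, 34, 21, 192], [255, 373, 148, 55, 3350], [388, 413, 16, 10, 109], [313, 416, 54, 12, 117], [203, 426, 13, 20, 59], [199, 427, 45, 53, 1474], [383, 432, 45, 27, 210], [432, 433, 20, 6, 56], [245, 442, 117, 38, 2040], [197, 453, 8, 5, 32]]
```

```bash
python3 - <<'E'
from h import *
for f in("top0","top11"):
    t=cv2.imread(f"pics/{f}.png");c=big(mask(t[:,:,::-1].copy(),(0,0,90),(180,90,255),(430,350,490,390)));print(f,cv2.minAreaRect(c))
for f in("side0","side11"):
    t=cv2.imread(f"pics/{f}.png");c=big(mask(t[:,:,::-1].copy(),(0,0,90),(180,90,255),(250,395,285,465)));print(f,cv2.minAreaRect(c))
E
```

```text
top0 ((457.8590087890625, 369.7679443359375), (32.69540023803711, 6.427300930023193), 27.758541107177734)
top11 ((457.7936096191406, 369.81195068359375), (31.832416534423828, 6.366483688354492), 28.300756454467773)
side0 ((266.7106628417969, 429.4491882324219), (41.038299560546875, 7.480939865112305), 85.91438293457031)
side11 ((266.330810546875, 429.04620361328125), (40.31801986694336, 6.98341178894043), 86.05481719970703)
```

Nothing else on the bench has moved; the change near the reed lifter or gauge was only a shadow. Handing in.

```bash
python3 -c "
from rig import r, imaging, job
print(job.finish_job())"
```

```text
the job is handed in; nothing more can be done
None
```

Job handed in at about 28 s: the turntable is in its quarter-turn notch, the comb lies square across both rails in the front place (about 5 mm off-centre along its length), and the spatula is flat on its blade at mid-bench, with no change to the rest of the bench seen in the final top view.

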